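# Bring the leftover screws to their jar and hold the parts carousel

### The arm

A 7-joint arm with a two-finger parallel gripper is mounted at the origin on the work surface. World frame = base frame: x ahead of the robot, y to its left, z up, the work surface at z = 0. Lengths are in m, angles in rad, forces in N, time in s.
With the tool pointing down it reaches from about 0.4 to 0.85 m from the base axis. Payload 4.5 kg.
Tool frame: the origin (TCP) lies between the finger pads; the fingertips stand 8 mm ahead of it and the grasp point (between the pads) lies 11 mm behind it; z points along the fingers, y is the line along which they close (so a half turn about z gives the same grasp; the last joint's range is limited). The gripper opens to 85 mm and grips with 20 to 120 N. Pads are 22 mm wide; open, the fingers measure 114 mm over their backs; the gripper's body (76 mm by 85 mm) begins 54 mm behind the grasp point. The pads swing forward as they close: fully open they stand 13 mm farther back than shut.
Start: joints at [-1.092, 0.689, -0.195, 1.565, 0.157, 0.902, -0.215], TCP at [0.269, 0.564, 0.239] pointing down, gripper open.
Joint ranges: [-3.01, 3.01], [-0.46, 2.08], [-1.47, 1.51], [0.13, 2.56], [-1, 4.14], [0.04, 2.09], [-2.66, 2.66]. Speed limits (rad/s): [2.57, 2.57, 3.14, 3.14, 3.14, 3.14, 3.14].

### API

Orientations are given as a rotation vector (axis times angle).
In Python, from rig import telemetry, imaging, workorder gives the robot as it stands.
- The arm moves only by the tool step_arm, never from a script. Its argument "commands" is a list of rows, each a list of 6 numbers: the shift along the tool's x, y, z each as a share of 0.5 m, from -1 to 1, then the turn, a rotation vector about the tool's x, y, z each as a share of pi/2 rad, from -1 to 1. A call has 1 to 10 rows; each row shifts and turns the commanded pose from where the row before left it, along the tool's axes as they then stand; what a row does not reach is not made up. A row lasts 1/10 s, in which the tool goes at most 50 mm and 8.59 degrees, less where a joint would pass 70% of its speed; a pose out of reach is approached as far as the arm can. A call with a number of a shift or a turn outside -1 to 1 is refused whole. A call with a gripper value outside its range is refused whole. "fingers" is the gripper command: -1 is fully open, 1 is shut, values between are in proportion, set as the call begins (left out, the last holds). The fingers move at their own pace and stop on an object; "force" is the grip in N (left out, the last holds). Time passes only in rows, so rows that do not move let the fingers close. It gives the time, the measured TCP pose, the force, the opening and the grip force at its end, in the units of the state.
- telemetry.get_obs(): the state, without advancing time (a new reading comes with each control period).
- imaging.read_camera(name): name is "side" or "top" or "wrist"; returns a dict with "image" (420x560x3 uint8, red, green, blue), "fov_y" (degrees; the focal length in pixels is half the picture's height over the tangent of half this angle, whatever the lens; pixels are square), "cx", "cy" (the principal point, pixels), "k1" (the pictures are not rectified: a ray, as slopes to the right and down, at radius r is drawn at 1 + k1 r^2 times it, then the intrinsics apply), "eye" and "orientation" of the camera in the world. Camera axes: x right, y up, looking along -z (the intrinsics and any distortion apply to the point x, -y, -z); pixel columns grow to the right and rows downward; lengths in m; the calibration is good to about 2 mm. A picture is of the moment at which its call begins. There is no depth.
- workorder.sign_off(): hands the job in; it is judged then, once.
The state is a dict: "time_s": time; "qpos": joint angles; "dq": joint speeds; "tau": joint torques, N m; "ee_pos": TCP position; "tool_rot": TCP orientation; "wrist_force": force on the tool from outside, world axes, zero at the start; "moment": the same for the moment, N m; "gripper_width": finger opening in m; "gripper_force": force on a finger pad.
Only numpy, scipy, OpenCV 4.12 (cv2) and the standard library are available. Lean on these libraries where they do the work, as an engineer would, in place of code of your own. Each camera call takes 0.05 s, during which the arm holds its last target. There are 200 camera calls.

### The job

The small steel cup is full of leftover screws that I am going to put back in the parts jar standing open on the carousel: slide the cup along the bench, without lifting or tipping it, from its taped ring into the taped ring in front of the carousel, and let go of it there. Then turn the carousel until the jar without a lid squarely faces the cup, and finish with a firm grip on the knob in the middle of the carousel, holding it still with the jar facing the cup. Do not let go at the end, and leave the other things on the bench where they are.

Things in the scene. Friction and masses are not known exactly. Their poses are not given: they have to be found in the camera images.
- stand: fixed grey stand of the parts carousel, 170 mm across and 17 mm high, hidden under the turning tray. Origin on the carousel's axis of turning, at bench height, z up. Its x axis points to the front of the carousel, towards the loading ring. It and the loading ring are placed anew, and turned, as one in every run.
- loading_ring (a point): centre, at bench height, of the white taped ring (flat outline on the bench, 92 mm inside, 108 mm outside diameter, no thickness to speak of) in front of the carousel, 190 mm along the stand's x axis from the carousel's axis; same axes as the stand. The cup has to stand in it.
- carousel: turning part of the carousel: a grey tray, 250 mm across, with six clear 50 mm jars fixed evenly on a 90 mm radius and the knob; five jars have white 52 mm lids, tops 109 mm above the bench, one is open. Origin on the axis, 17 mm above the bench; z up, x towards the open jar. Turns endlessly about z on a bearing with slight friction (0.04 N m); may coast. Tray top 25 mm, rim 34 mm high.
- open_jar (a point): centre of the mouth of the one open jar (no lid, 50 mm across, 45 mm at the neck, screws visible in it), 103 mm above the bench, 90 mm from the carousel's axis.
- knob (a point): centre of the black round knob, 42 mm across, on the 22 mm post in the middle of the carousel; it is fixed to the tray and turns with it. The point is on the axis, 132 mm above the bench, at the best height to grip: the fluted flank runs from 9 mm below it to 10 mm above it, the top is 15 mm above it. The jars begin 64 mm from its axis and are 23 mm lower.
- parking_ring: white taped ring like the other one, flat on the bench, on which the cup stands at the start. Origin at its centre at bench height.
- cup: round straight-sided steel cup, 64 mm outside diameter, 50 mm high, wall 2.5 mm, holding loose screws; weighs about 0.2 to 0.4 kg; stands on the bench in the parking ring. Origin at the centre of its underside, z up. It can be gripped across its outside from above; the bench between the rings is clear.
- jar_lid: bystander: the open jar's white lid, 52 mm across and 16 mm high, lying on the bench beyond the carousel. Origin at the centre of its underside.
- screwdriver: bystander: screwdriver lying on the bench close to the robot. Origin on the bench below its middle.
- wire_spool: bystander: flat spool of wire, 70 mm across, 40 mm high, on the far right of the bench. Origin at the centre of its underside.
- terminal_strip: bystander: piece of steel mounting rail, 90 mm long, with a row of grey terminals, 42 mm high, lying on the right of the bench close to the robot. Origin at the centre of its underside.

How it is judged:
On the way, in this order (a step that is already met when the one before it is completed fails the run):
1. the cup stands in the loading ring, let go and at rest (horizontal distance between cup and loading_ring below 0.015 m and angle between cup's own z axis and vertical below 0.1 rad and linear speed of cup below 0.02 m/s and contact force between the fingers and cup below 0.2 N), for 0.2 s.
2. after that, the carousel is turned until the open jar faces the cup (y of open_jar in the frame of loading_ring between -0.014 and 0.014 m and horizontal distance between open_jar and loading_ring below 0.12 m), for 0.2 s.
At the end, for the whole second after the job is handed in: The cup stands upright and untouched on the bench in the loading ring (centre within 15 mm); the open jar, on the ring's side, is within 14 mm (about 9 degrees) of the line from axis to ring; the carousel is still and the fingers grip its knob with over 3 N (all of step 2 and horizontal distance between cup and loading_ring below 0.015 m and angle between cup's own z axis and vertical below 0.1 rad and height (world z) of cup below 0.005 m and contact force between anything else and cup above 0.5 N and contact force between the arm and cup below 0.2 N and contact force between the fingers and carousel above 3 N and distance between the grasp point and knob below 0.04 m and angular speed of carousel below 0.05 rad/s); the arm keeps its last pose, push and grip.
It fails at once if the cup is lifted off the bench (height (world z) of cup above 0.008 m).
It fails at once if the cup is tipped (angle between cup's own z axis and vertical above 0.2 rad).
It fails at once if a bystander is disturbed (distance of any of jar_lid, screwdriver, wire_spool, terminal_strip from where it was at the start of the episode above 0.03 m).
It also fails if it takes over 67 s, if anything falls off the work surface, if the arm or the gripper's body presses on something with over 40 N, if the wrist force passes 120 N, or if a joint passes its speed limit or range.

## Working session

There is one attempt and no reset: what is moved stays moved. The work goes in short steps, Python scripts to look and compute and a tool call to move; the robot and the scene stay as the last step left them, time stands still between calls to the robot, and variables do not carry over. Pictures are saved under pics/ and viewed, at most 10 in all, crops included, and the job is handed in when it is done.

Besides the shell and the picture viewer there is one more tool, called as name(argument=value, ...) on one line, values as JSON. step_arm: Moves the arm, as the interface text tells. Shift numbers are shares of 0.5 m and turn numbers shares of pi/2 rad, none past 1 either way. Its arguments: {"type":"object","properties":{"commands":{"type":"array"},"fingers":{"type":"number"},"force":{"type":"number"}},"required":["commands"]}

```bash
mkdir -p pics
cat > h.py <<'E'
import numpy as np, cv2
from scipy.spatial.transform import Rotation as R
from rig import telemetry, imaging, workorder
def cam(name,fn=None):
    c=imaging.read_camera(name)
    if fn: cv2.imwrite('pics/'+fn,cv2.cvtColor(c['image'],cv2.COLOR_RGB2BGR))
    return c
def rot(o):
    o=np.array(o,float)
    if o.shape==(3,3): return o
    return R.from_rotvec(o).as_matrix() if o.size==3 else R.from_quat(o).as_matrix()
def K(c):
    f=c['image'].shape[0]/2/np.tan(np.radians(c['fov_y'])/2)
    return np.array([[f,0,c['cx']],[0,f,c['cy']],[0,0,1.]]),np.array([c['k1'],0,0,0.])
def pix2w(c,pts,z):
    k,d=K(c); p=cv2.undistortPoints(np.array(pts,float).reshape(-1,1,2),k,d).reshape(-1,2)
    v=np.c_[p[:,0],-p[:,1],-np.ones(len(p))]@rot(c['orientation']).T
    e=np.array(c['eye']); t=(z-e[2])/v[:,2]
    return e+v*t[:,None]
def w2pix(c,P):
    k,d=K(c); q=(np.atleast_2d(P)-np.array(c['eye']))@rot(c['orientation']); q=q*[1,-1,-1]
    return cv2.projectPoints(q,np.zeros(3),np.zeros(3),k,d)[0].reshape(-1,2)
E
python3 - <<'E'
from h import *
c=cam('top','t1.png'); s=cam('side','s1.png')
for x in (c,s): print({k:v for k,v in x.items() if k!='image'})
print(telemetry.get_obs())
E
```

```text
{'fov_y': 53.01401377693536, 'cx': 287.4780100295986, 'cy': 204.3836018165411, 'k1': -0.1281039969831877, 'eye': array([ 0.47266985, -0.04119556,  0.94343296]), 'orientation': array([ 0.08336299, -0.07764815, -1.55150229])}
{'fov_y': 46.83328948418415, 'cx': 280.0625465577884, 'cy': 214.82207121144296, 'k1': -0.1287558627912586, 'eye': array([ 0.08452413, -0.65903108,  0.84314893]), 'orientation': array([ 0.76697811, -0.26067326, -0.63594305])}
{'time_s': 0.1, 'qpos': array([-1.09219345,  0.68992152, -0.19453977,  1.56624138,  0.15728174,
        0.90249242, -0.21510217]), 'dq': array([ 5.77191707e-04, -2.44196947e-03, -2.69503085e-03, -2.15767538e-03,
        1.18921650e-03, -4.93330330e-05, -4.10811163e-04]), 'tau': array([-4.30142420e-03, -5.40596759e+01, -1.27210859e+00, -1.58984113e+01,
        9.27472691e-03,  4.38716626e-03, -8.62031129e-06]), 'ee_pos': array([0.26870451, 0.5636574 , 0.238551  ]), 'tool_rot': array([-6.92767737e-01, -3.06397168e+00,  2.59072418e-03]), 'wrist_force': array([ 0.82242013,  0.09905582, -0.95442727]), 'moment': array([ 0.00348362, -0.04761024,  0.01690006]), 'gripper_force': 0.0, 'gripper_width': 0.08541596684677918}
```

View pics/t1.png

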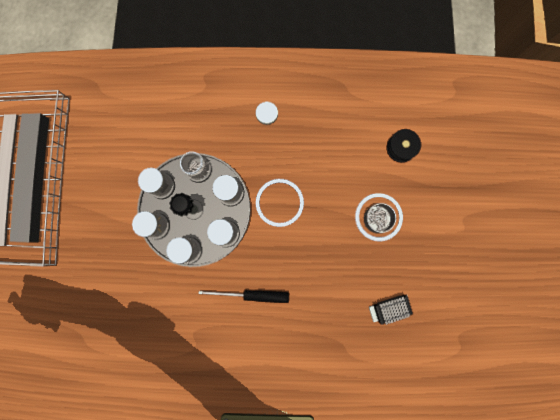

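View pics/s1.png

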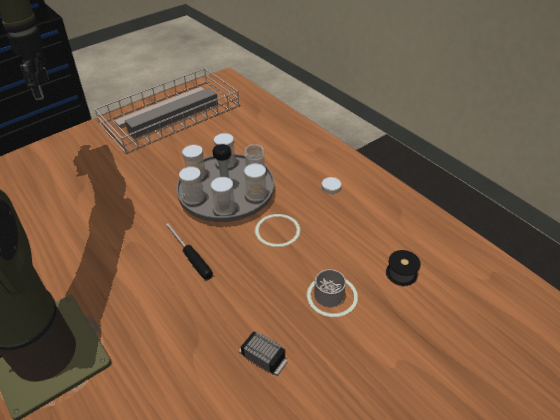

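The top view shows the carousel with its knob at about (181,204) and the open jar at (193,163). The loading ring is at (279,203), and the cup in the parking ring at (379,217). Next I'll convert these to positions, fitting the ring outlines.

Run:
```python
from h import *
from scipy.optimize import least_squares
c=cam('top'); im=c['image'].astype(int)
def ring(u,v,h=30):
    m=np.zeros(im.shape[:2],bool); m[v-h:v+h,u-h:u+h]=True
    m&=(im.min(2)>170)
    y,x=np.nonzero(m); P=pix2w(c,np.c_[x,y],0)[:,:2]
    P=P[np.abs(np.hypot(*(P-np.median(P,0)).T)-.05)<.02]
    r=least_squares(lambda q:np.hypot(P[:,0]-q[0],P[:,1]-q[1])-q[2],[*P.mean(0),.05],loss='soft_l1',f_scale=.002)
    return r.x,len(P)
L=ring(279,203);Pk=ring(379,217);print(L,Pk)
kn=pix2w(c,[[181,204]],.147)[0];oj=pix2w(c,[[193,162]],.103)[0]
cu=pix2w(c,[[380,217]],.05)[0];print(kn,oj,cu,np.hypot(*(kn-[*L[0][:2],.147])[:2]))
d=L[0][:2]-kn[:2];print('front',np.degrees(np.arctan2(d[1],d[0])),'jar',np.degrees(np.arctan2(*(oj-kn)[1::-1])),np.hypot(*(oj-kn)[:2]))
for n,p in dict(lid=(267,112,.016),drv=(265,296,.015),tip=(200,292,0),drv2=(289,297,.015),spool=(404,145,.04),term=(392,310,.04)).items(): print(n,pix2w(c,[p[:2]],p[2])[0])
# check via side
s=cam('side');print(w2pix(s,[kn,[*L[0][:2],0],cu]))
print(R.from_rotvec(telemetry.get_obs()['tool_rot']).as_matrix())
```

```text
(array([ 0.57459563, -0.0180859 ,  0.05011923]), 475) (array([ 0.54562664, -0.24330301,  0.05004007]), 486)
[0.55190163 0.16676497 0.147     ] [0.64302061 0.15740836 0.103     ] [ 0.54114224 -0.23545291  0.05      ] 0.18623871840280568
front -83.00086412212008 jar -5.862904866254123 0.09159811514912002
lid [0.77927627 0.01355865 0.016     ]
drv [0.36655583 0.00849282 0.015     ]
tip [0.36998675 0.15474329 0.        ]
drv2 [ 0.36541486 -0.04390759  0.015     ]
spool [ 0.7026094  -0.29281491  0.04      ]
term [ 0.34304039 -0.2643003   0.04      ]
[[220.84043739 148.77382679]
 [276.50963152 230.46485207]
 [328.57889406 280.53592552]]
[[-9.02723263e-01  4.30221502e-01 -4.12629445e-04]
 [ 4.30221695e-01  9.02722694e-01 -1.01480222e-03]
 [-6.40997722e-05 -1.09360771e-03 -9.99999400e-01]]
```

step_arm(commands=[[-0.059,-0.0605,0,0,0,0],[-0.059,-0.0605,0,0,0,0],[-0.059,-0.0605,0,0,0,0],[-0.059,-0.0605,0,0,0,0],[-0.059,-0.0605,0,0,0,0],[-0.059,-0.0605,0,0,0,0],[-0.059,-0.0605,0,0,0,0],[-0.059,-0.0605,0,0,0,0],[-0.059,-0.0605,0,0,0,0],[-0.059,-0.0605,0,0,0,0]], fingers=-1, force=25)

```text
time_s: 1.2
ee_pos: [0.4054, 0.1626, 0.2394]
tool_rot: [0.693, 3.064, 0.0]
wrist_force: [1.1, -0.0, -0.2]
gripper_width: 0.0857
gripper_force: 0.0
```

step_arm(commands=[[-0.059,-0.0605,0,0,0,0],[-0.059,-0.0605,0,0,0,0],[-0.059,-0.0605,0,0,0,0],[-0.059,-0.0605,0,0,0,0],[-0.059,-0.0605,0,0,0,0],[-0.059,-0.0605,0,0,0,0],[-0.059,-0.0605,0,0,0,0],[-0.059,-0.0605,0,0,0,0],[-0.059,-0.0605,0,0,0,0],[-0.059,-0.0605,0,0,0,0]])

```text
time_s: 2.2
ee_pos: [0.5414, -0.2376, 0.2392]
tool_rot: [-0.693, -3.064, -0.0]
wrist_force: [1.2, 0.5, -0.3]
gripper_width: 0.0851
gripper_force: 0.0
```

step_arm(commands=[[0,0,0,0,0,0.09],[0,0,0,0,0,0.09],[0,0,0,0,0,0.09],[0,0,0,0,0,0.09],[0,0,0,0,0,0.09],[0,0,0,0,0,0.09],[0,0,0,0,0,0.09],[0,0,0,0,0,0],[0,0,0,0,0,0]])

```text
time_s: 3.1
ee_pos: [0.5411, -0.2356, 0.2391]
tool_rot: [-2.06, -2.371, 0.0]
wrist_force: [0.2, -0.6, 1.0]
gripper_width: 0.0855
gripper_force: 0.0
```

Run:
```python
from h import *
c=cam('wrist','w1.png'); o=telemetry.get_obs(); print(o['ee_pos'],R.from_rotvec(o['tool_rot']).as_matrix().round(3),o['qpos'].round(2),c['eye'])
print(w2pix(c,[[.5411,-.2355,.05],[.5411,-.2355,0],[.5456,-.2433,0]]))
```

```text
[ 0.5411514  -0.2356479   0.23914521] [[-0.139  0.99  -0.   ]
 [ 0.99   0.139  0.   ]
 [ 0.    -0.    -1.   ]] [ 0.33  0.64  0.    1.68 -0.    0.82  0.47] [ 0.53038687 -0.15902124  0.37309197]
[[281.62958361 191.92780813]
 [281.62898902 180.72064548]
 [284.85370055 188.57195138]]
```

View pics/w1.png

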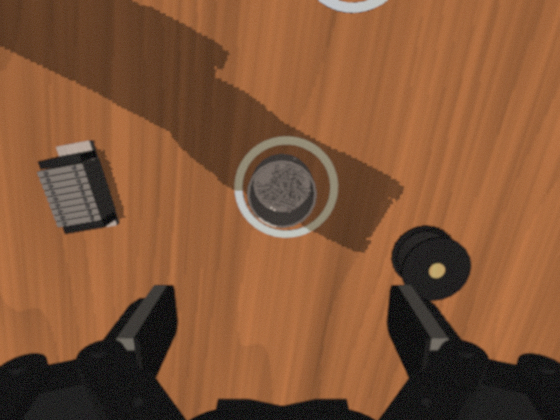

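The wrist view shows the cup rim centred at about (282,192) and the ring at (287,187), both within about 1 mm of prediction. I'll lower straight down and grip gently.

step_arm(commands=[[0,0,0.0625,0,0,0],[0,0,0.0625,0,0,0],[0,0,0.0625,0,0,0],[0,0,0.0625,0,0,0],[0,0,0.0625,0,0,0],[0,0,0.0625,0,0,0],[0,0,0.0625,0,0,0],[0,0,0,0,0,0],[0,0,0,0,0,0]])

```text
time_s: 4.05
ee_pos: [0.5412, -0.2358, 0.0207]
tool_rot: [-2.063, -2.368, -0.0]
wrist_force: [-0.8, 0.1, 0.9]
gripper_width: 0.085
gripper_force: 0.0
```

step_arm(commands=[[0,0,0,0,0,0],[0,0,0,0,0,0],[0,0,0,0,0,0],[0,0,0,0,0,0],[0,0,0,0,0,0],[0,0,0,0,0,0],[0,0,0,0,0,0]], fingers=-0.3, force=20)

```text
time_s: 4.75
ee_pos: [0.5419, -0.2364, 0.0226]
tool_rot: [2.063, 2.366, 0.001]
wrist_force: [-1.9, 0.8, 6.4]
gripper_width: 0.0647
gripper_force: 21.9
```

Run:
```python
from h import *
o=telemetry.get_obs(); print(o['ee_pos'],o['gripper_width'],o['gripper_force'],o['wrist_force'])
M=R.from_rotvec(o['tool_rot']).as_matrix()
for L in ([.5746,-.0181,.02],): print(M.T@(np.array(L)-o['ee_pos'])/.5)
c=cam('wrist','w2.png')
```

```text
[ 0.54186441 -0.23640784  0.02258253] 0.0647407933417256 21.862452886998653 [-1.86263604  0.78530806  6.44592116]
[0.42367661 0.12418311 0.00480451]
```

View pics/w2.png

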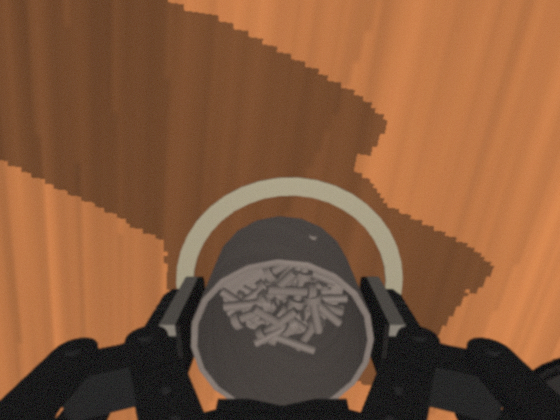

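The cup is held between the pads at a width of 64.7 mm. Now I'll slide it to the loading ring.

step_arm(commands=[[0.01,0.003,0,0,0,0],[0.02,0.006,0,0,0,0],[0.03,0.009,0,0,0,0],[0.03,0.009,0,0,0,0],[0.03,0.009,0,0,0,0],[0.03,0.009,0,0,0,0],[0.03,0.009,0,0,0,0],[0.03,0.009,0,0,0,0]])

```text
time_s: 5.6
ee_pos: [0.5596, -0.1306, 0.0227]
tool_rot: [2.063, 2.361, -0.001]
wrist_force: [-1.1, -4.7, 6.3]
gripper_width: 0.0645
gripper_force: 21.7
```

step_arm(commands=[[0.03,0.009,0,0,0,0],[0.03,0.009,0,0,0,0],[0.03,0.009,0,0,0,0],[0.03,0.009,0,0,0,0],[0.03,0.008,0,0,0,0],[0.03,0.008,0,0,0,0],[0.02,0.006,0,0,0,0],[0.01,0.003,0,0,0,0],[0,0,0,0,0,0],[0,0,0,0,0,0]])

```text
time_s: 6.6
ee_pos: [0.5758, -0.0207, 0.0226]
tool_rot: [2.063, 2.364, 0.002]
wrist_force: [-0.3, -3.3, 6.1]
gripper_width: 0.0645
gripper_force: 21.8
```

Run:
```python
from h import *
o=telemetry.get_obs(); print(o['ee_pos'],o['gripper_width'],o['gripper_force'],o['wrist_force'])
M=R.from_rotvec(o['tool_rot']).as_matrix()
print(M.T@(np.array([.5746,-.0181,.02])-o['ee_pos'])/.5)
c=cam('wrist','w3.png')
print(w2pix(c,[[.5746,-.0181,0],[*o['ee_pos'][:2],.05]]))
```

```text
[ 0.57576453 -0.02065602  0.02261653] 0.06452829470575365 21.776685565710068 [-0.32130663 -3.26991302  6.1269965 ]
[ 0.00539243 -0.00163454  0.00521462]
[[279.80263951 268.86317959]
 [282.09248987 339.48095459]]
```

View pics/w3.png

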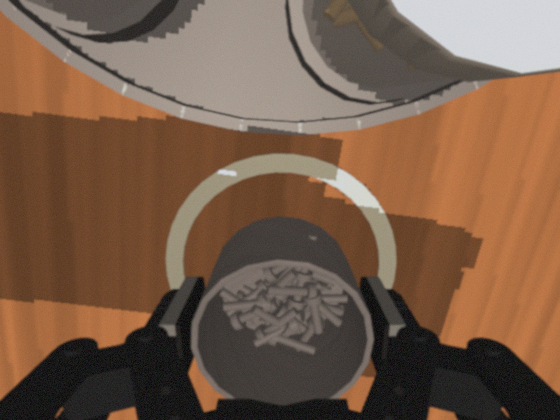

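Run:
```python
from h import *
c=cam('wrist'); a=np.linspace(0,6.28,73)
for q in ([.5746,-.0181],):
  p=w2pix(c,np.c_[q[0]+.054*np.cos(a),q[1]+.054*np.sin(a),0*a]); print(p.min(0),p.max(0))
for q in ([.5758,-.0207],[.5758,-.0187],[.5758,-.0167]):
  p=w2pix(c,np.c_[q[0]+.032*np.cos(a),q[1]+.032*np.sin(a),0*a+.05]); print(p.min(0),p.max(0))
```

```text
[164.75590913 153.63502592] [394.52339115 363.71642652]
[188.70698358 253.68556652] [375.39964637 412.65920942]
[189.03543242 247.86912593] [376.65257215 408.45143045]
[189.36766665 241.99066745] [377.91740921 404.20352483]
```

The wrist view shows the ring outline at x 166–397 with its top at y 153, which matches my estimate. The cup is about 4 mm short, so I'll nudge it, release and rise.

step_arm(commands=[[0.004,-0.001,0,0,0,0],[0.004,-0.001,0,0,0,0],[0,0,0,0,0,0],[0,0,0,0,0,0]])

```text
time_s: 7.1
ee_pos: [0.5751, -0.018, 0.0227]
tool_rot: [2.062, 2.361, 0.003]
wrist_force: [1.6, -4.0, 6.8]
gripper_width: 0.0649
gripper_force: 21.7
```

step_arm(commands=[[0,0,0,0,0,0],[0,0,0,0,0,0],[0,0,0,0,0,0],[0,0,0,0,0,0],[0,0,0,0,0,0],[0,0,0,0,0,0],[0,0,0,0,0,0],[0,0,0,0,0,0]], fingers=-1)

```text
time_s: 7.9
ee_pos: [0.5725, -0.0154, 0.0205]
tool_rot: [-2.065, -2.368, -0.0]
wrist_force: [0.1, 0.2, -0.5]
gripper_width: 0.0852
gripper_force: 0.0
```

step_arm(commands=[[0,0,-0.04,0,0,0],[0,0,-0.06,0,0,0],[0,0,-0.06,0,0,0],[0,0,-0.06,0,0,0],[0,0,-0.06,0,0,0],[0,0,-0.06,0,0,0],[0,0,-0.06,0,0,0],[0,0,-0.04,0,0,0],[0,0,0,0,0,0]])

```text
time_s: 8.8
ee_pos: [0.5743, -0.0156, 0.2435]
tool_rot: [2.062, 2.364, 0.007]
wrist_force: [0.6, 0.9, -0.3]
gripper_width: 0.0851
gripper_force: 0.0
```

Run:
```python
from h import *
o=telemetry.get_obs(); print(o['ee_pos'],o['qpos'].round(2))
c=cam('wrist','w4.png')
print(w2pix(c,[[.5746,-.0181,0],[.5746,-.0181,.05],[.552,.167,.147],[.552,.170,.147]]))
```

```text
[ 0.57432356 -0.01562053  0.24349838] [-0.12  0.61  0.11  1.73 -0.09  0.79  0.17]
[[ 280.09868621  182.13618027]
 [ 280.2354379   193.42077763]
 [ 285.33461889 -111.23933724]
 [ 286.1326165  -118.13361542]]
```

View pics/w4.png

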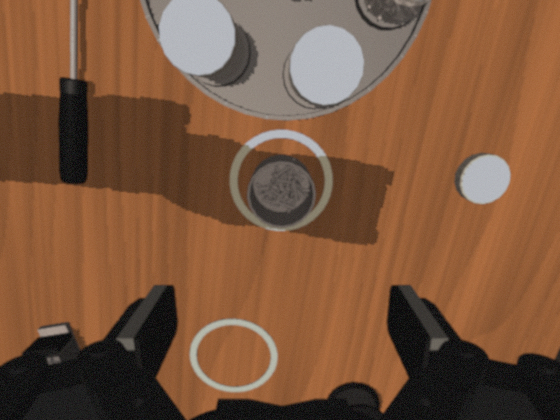

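The wrist view shows the cup centred in the loading ring, with the ring at (281,180) and the rim at (281,194). Next I'll move above the knob.

step_arm(commands=[[0.053,0.001,0,0,0,0],[0.053,0.001,0,0,0,0],[0.053,0.001,0,0,0,0],[0.053,0.001,0,0,0,0],[0.053,0.001,0,0,0,0],[0.053,0.001,0,0,0,0],[0.053,0,0,0,0,0],[0,0,0,0,0,0],[0,0,0,0,0,0]])

```text
time_s: 9.75
ee_pos: [0.5493, 0.1688, 0.2392]
tool_rot: [-2.062, -2.368, 0.004]
wrist_force: [0.3, -0.3, 0.2]
gripper_width: 0.0854
gripper_force: 0.0
```

Run:
```python
from h import *
o=telemetry.get_obs(); print(o['ee_pos'],o['qpos'].round(2))
c=cam('wrist','w5.png')
k=np.array([.5515,.1685]);a=np.linspace(0,6.28,73)
print(w2pix(c,[[*k,.147]]))
p=w2pix(c,np.c_[k[0]+.125*np.cos(a),k[1]+.125*np.sin(a),0*a+.034]); print(p.min(0),p.max(0))
for u in ([280,220],[280,230],[285,225]): print(u,pix2w(c,[u],.147)[0])
```

```text
[0.54932705 0.16878053 0.2391734 ] [-0.46  0.62  0.14  1.73 -0.11  0.8  -0.13]
[[285.2291603  227.35949518]]
[152.60244483  44.98717764] [416.38885213 304.27929482]
[280, 220] [0.54741666 0.17305428 0.147     ]
[280, 230] [0.54835141 0.16620974 0.147     ]
[285, 225] [0.5511234  0.17009667 0.147     ]
```

View pics/w5.png

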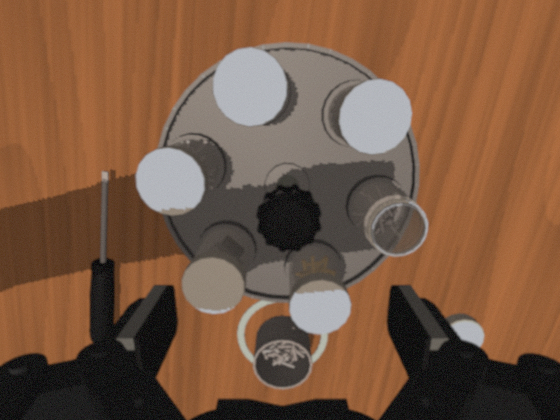

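Run:
```python
from h import *
o=telemetry.get_obs(); c=cam('wrist')
kn=pix2w(c,[[289.5,217.5]],.147)[0]; rim=pix2w(c,[[158,171],[419,171],[289,42],[289,301]],.034)
oj=pix2w(c,[[396,225.5]],.103)[0]
rc=np.r_[rim[:2].mean(0)[:2]],rim[2:].mean(0)[:2]
lids=pix2w(c,[[251,86.5],[374,116.5],[170,181.5],[214,283],[320,304]],.109)[:,:2]
ax=(lids.sum(0)+oj[:2])/6
print('knob',kn,'rim',rc,'six jars',ax,'oj',oj)
for k in (kn[:2],ax): 
  d=np.array([.5748,-.018])-k;j=oj[:2]-k
  print(np.degrees(np.arctan2(d[1],d[0])),np.hypot(*d),np.degrees(np.arctan2(j[1],j[0])),np.hypot(*j))
print(R.from_rotvec(o['tool_rot']).as_matrix().round(3), c['eye'])
```

```text
knob [0.55380747 0.17422071 0.147     ] rim (array([0.5535454 , 0.18440418]), array([0.55598658, 0.17075383])) six jars [0.55360211 0.17171322] oj [0.64024281 0.16534097 0.103     ]
-83.76739623626774 0.19336361705013994 -5.865574124955276 0.08689026152283114
-83.62441537972873 0.19089383519310166 -4.206413350965709 0.08687471595485789
[[-0.135  0.991 -0.002]
 [ 0.991  0.135 -0.002]
 [-0.001 -0.002 -1.   ]] [0.53948838 0.24444852 0.37332456]
```

step_arm(commands=[[0.004,0.009,0.03,0,0,0],[0,0,0.04,0,0,0],[0,0,0.04,0,0,0],[0,0,0.04,0,0,0],[0,0,0.04,0,0,0],[0,0,0.03,0,0,0],[0,0,0.022,0,0,0],[0,0,0,0,0,0]])

```text
time_s: 10.65
ee_pos: [0.5535, 0.1703, 0.1175]
tool_rot: [-2.065, -2.365, 0.005]
wrist_force: [-0.1, 0.3, 0.1]
gripper_width: 0.0849
gripper_force: 0.0
```

step_arm(commands=[[0,0,0,0,0,0],[0,0,0,0,0,0],[0,0,0,0,0,0],[0,0,0,0,0,0],[0,0,0,0,0,0],[0,0,0,0,0,0],[0,0,0,0,0,0],[0,0,0,0,0,0],[0,0,0,0,0,0],[0,0,0,0,0,0]], fingers=1, force=50)

```text
time_s: 11.65
ee_pos: [0.5533, 0.1712, 0.1205]
tool_rot: [-2.064, -2.367, 0.002]
wrist_force: [-3.6, -1.1, 6.1]
gripper_width: 0.0398
gripper_force: 51.0
```

The knob is gripped. I'll turn it about 78° clockwise seen from above, which is positive about tool z.

step_arm(commands=[[0,0,0,0,0,0.02],[0,0,0,0,0,0.04],[0,0,0,0,0,0.05],[0,0,0,0,0,0.05],[0,0,0,0,0,0.05],[0,0,0,0,0,0.05],[0,0,0,0,0,0.05],[0,0,0,0,0,0.05],[0,0,0,0,0,0.05],[0,0,0,0,0,0.05]])

```text
time_s: 12.65
ee_pos: [0.5536, 0.1712, 0.1205]
tool_rot: [-2.77, -1.48, 0.002]
wrist_force: [-2.7, -1.5, 5.8]
gripper_width: 0.0402
gripper_force: 50.9
```

step_arm(commands=[[0,0,0,0,0,0.05],[0,0,0,0,0,0.05],[0,0,0,0,0,0.05],[0,0,0,0,0,0.05],[0,0,0,0,0,0.05],[0,0,0,0,0,0.05],[0,0,0,0,0,0.05],[0,0,0,0,0,0.04],[0,0,0,0,0,0.02],[0,0,0,0,0,0]])

```text
time_s: 13.65
ee_pos: [0.5537, 0.171, 0.1205]
tool_rot: [-3.096, -0.531, 0.001]
wrist_force: [-3.3, -2.3, 5.8]
gripper_width: 0.0403
gripper_force: 50.9
```

Run:
```python
from h import *
o=telemetry.get_obs(); print(o)
c=cam('top'); ax=np.array([.5537,.1715]);d=np.array([.5748,-.018])-ax; t=ax+d/np.hypot(*d)*.09
print(w2pix(c,[[*t,.103]]))
im=cv2.cvtColor(c['image'],cv2.COLOR_RGB2BGR)[120:300,110:350]; cv2.imwrite('pics/t2.png',cv2.resize(im,None,fx=3.3,fy=3.3,interpolation=cv2.INTER_CUBIC))
```

```text
{'time_s': 13.65, 'qpos': array([-0.6370403 ,  0.85033617,  0.46306793,  1.82503793, -0.62096908,
        0.61614539, -1.02135977]), 'dq': array([ 0.0047894 , -0.00182859, -0.00568371,  0.00136253,  0.00664213,
       -0.00176408,  0.01466743]), 'tau': array([ -0.45305469, -49.71388578,   7.34059766, -10.71373791,
        -0.31166347,  -0.88083213,  -0.09810464]), 'ee_pos': array([0.55372672, 0.17099655, 0.1205483 ]), 'tool_rot': array([-3.09598053e+00, -5.30741294e-01,  1.36728687e-03]), 'wrist_force': array([-3.33420001, -2.25719641,  5.84721391]), 'moment': array([-0.19943866,  0.66565936, -0.04451788]), 'gripper_force': 50.92778926366009, 'gripper_width': 0.04034083391498374}
[[228.2430101  201.19248569]]
```

View pics/t2.png

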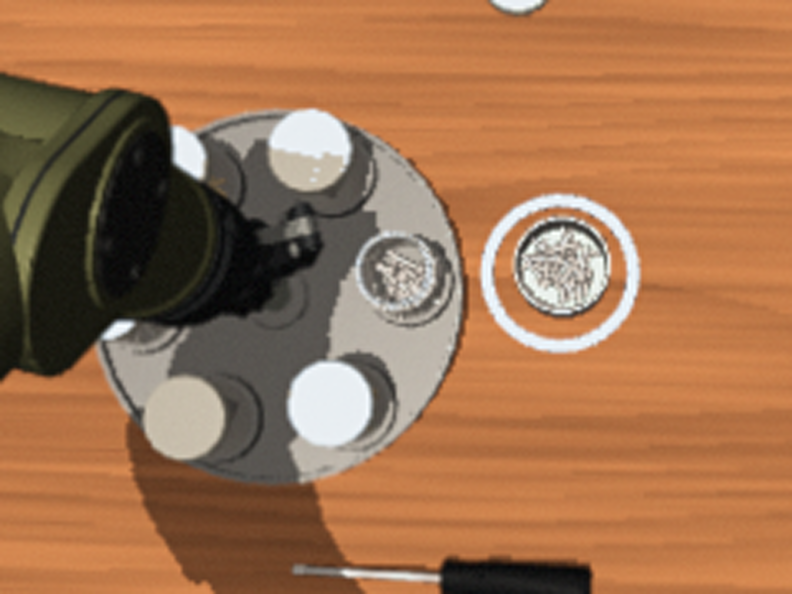

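The top view shows the open jar mouth at (230,202), about 2 mm off the axis-to-ring line, and the cup inside its ring. I'll hold briefly, then hand in.

step_arm(commands=[[0,0,0,0,0,0],[0,0,0,0,0,0],[0,0,0,0,0,0],[0,0,0,0,0,0],[0,0,0,0,0,0]])

```text
time_s: 14.2
ee_pos: [0.5537, 0.171, 0.1205]
tool_rot: [-3.096, -0.532, 0.001]
wrist_force: [-3.0, -0.2, 5.0]
gripper_width: 0.0402
gripper_force: 50.9
```

```bash
python3 -c "
from rig import workorder
print(workorder.sign_off())"
```

```text
the job is handed in; nothing more can be done
None
```

The job is handed in (no verdict came back): the cup was slid into the loading ring and let go, the open jar faces it about 2 mm off the line, and the gripper is holding the knob at about 51 N.

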